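# Lock the dough roller with its hex key

### The arm

A 6-joint arm with a two-finger parallel gripper is mounted at the origin on the work surface. World frame = base frame: x ahead of the robot, y to its left, z up, the work surface at z = 0. Lengths are in m, angles in rad, forces in N, time in s.
With the tool pointing down it reaches from about 0.375 to 0.975 m from the base axis. Payload 3.8 kg.
Tool frame: the origin (TCP) lies midway between the tips of the shut fingers; the grasp point (between the pads) lies 19 mm behind it; z points along the fingers, y is the line along which they close (so a half turn about z gives the same grasp; the last joint's range is limited). The gripper opens to 85 mm and grips with 20 to 120 N. Pads are 22 mm wide; open, the fingers measure 114 mm over their backs; the gripper's body (76 mm by 85 mm) begins 54 mm behind the grasp point. The pads swing forward as they close: fully open they stand 13 mm farther back than shut.
Start: joints at [1.186, 0.264, 1.604, -0, 1.274, -0.037], TCP at [0.23, 0.635, 0.231] pointing down, gripper open.
Joint ranges: [-2.63, 2.63], [-0.94, 2.18], [0.31, 2.57], [-1.31, 4.45], [0, 2.66], [-2.55, 2.55]. Speed limits (rad/s): [2.57, 2.57, 3.14, 3.14, 3.14, 3.14].

### API

Orientations are given as a rotation vector (axis times angle).
In Python, from workcell import bot gives the robot as it stands.
- The arm moves only by the tool step_arm, never from a script. Its argument "motion" is a list of rows, each a list of 5 numbers: the finger opening in cm, from 0 to 8.54, then the shift along the tool's x, y, z in cm, then the turn about the tool's z in degrees. In form: [[claw, dx, dy, dz, twist], ...]. A call has 1 to 20 rows; each row is the pose to reach, as a shift and turn from the pose commanded when the call began, along the tool's axes at that moment; what a row does not reach only later rows make up. A row lasts 1/10 s, in which the tool goes at most 50 mm and 8.59 degrees, less where a joint would pass 70% of its speed; a pose out of reach is approached as far as the arm can. A call with a gripper value outside its range is refused whole. The fingers move at their own pace and stop on an object; "force" is the grip in N (left out, the last holds). Time passes only in rows, so rows that repeat a pose let the fingers close. It gives the time, the measured TCP pose, the force, the opening and the grip force at its end, in the units of the state.
- bot.read_state(): the state, without advancing time (a new reading comes with each control period).
- bot.read_camera(name): name is "scene" or "top" or "wrist"; returns (picture, depth): 384x512x3 uint8, red, green, blue; 384x512 float32, m along the optical axis (not along the pixel's ray), 0 where there is no reading.
- bot.calibration(name): a dict with "mtx" (3x3 intrinsics, pixels), "origin" and "orientation" of the camera in the world; the wrist camera has in their place "T_tool_cam" (4x4, takes a point from camera to tool coordinates, whose origin is the TCP and whose axes are the flange's). Camera axes: x right, y up, looking along -z (the intrinsics and any distortion apply to the point x, -y, -z); pixel columns grow to the right and rows downward; lengths in m; the calibration is good to about 2 mm. The wrist camera is an equidistant fisheye: a pixel r from the principal point sees the ray r / f radians off the axis. A picture is of the moment at which its call begins: read the wrist's pose just before it. calibration takes no time and is no camera call.
- bot.finish_job(): hands the job in; it is judged then, once.
The state is a dict: "time": time; "q": joint angles; "joint_vel": joint speeds; "joint_torque": joint torques, N m; "tool_pos": TCP position; "tcp_rot": TCP orientation; "wrist_force": force on the tool from outside, world axes, zero at the start; "torque": the same for the moment, N m; "width": opening from 0.0 (shut) to 1.0 (fully open); "grip_force": force on a finger pad.
Only numpy, scipy, OpenCV 4.12 (cv2) and the standard library are available. Lean on these libraries where they do the work, as an engineer would, in place of code of your own. Each camera call takes 0.05 s, during which the arm holds its last target. There are 200 camera calls.

### The job

Take the T-handled hex key out of its wooden holder, feel it into the hex socket of the dough roller's lock and seat it fully home before turning, then turn it clockwise (seen from above) until the red locking tab is up against its stop, without forcing it. Then pull the key out and stand it back in its holder. Press only gently on the lock, move the tab with the key alone, and leave the jar, the bowl and the storage box where they stand.

Things in the scene. Friction and masses are not known exactly. Their poses are not given: they have to be found in the camera images.
- key_grip (a point): Centre of the yellow cross bar of the T-handled hex key (loose, about 300 g), own z up. Bar 90 mm long (own x), 18 mm wide (y), 22 mm tall. Below it a black neck, 15 mm diameter, 11 to 26 mm below this point, a black flange, 30 mm diameter, 26 to 34 mm below, then the steel hex shank, to 90 mm below. At the start the key stands upright in the holder, flange on its top, bar at any yaw.
- key_tip (a point): End of the key's shank, on its axis, 90 mm below key_grip, same axes. The hex is 14 mm across flats (16.2 mm across corners); one pair of flats faces the bar's +x and -x. The last 5 mm tapers, to 14.1 mm across corners 3 mm from the end and to a 9.6 mm round end face, so that the tip enters the socket a little at any angle.
- holder_mouth (a point): Centre of the hole in the top face of the fixed wooden key holder: a block 70 x 70 mm, 64 mm tall, with a round through hole of 19.5 mm diameter. z up. A stowed key's flange rests on the top face, its tip 56 mm below this point.
- screw (a point): Mouth of the hex socket, on its axis, at the top of the steel socket head (27 mm diameter), 48 mm above the table on the dough roller's base plate. Axes are those of the fixed roller (z up, +x towards its rollers), NOT of the hex, whose angle is unknown. The roller's frames (97 mm high) begin 85 mm from here on the +x side; a stop block (40 mm high) lies 31 to 43 mm from the axis.
- socket_floor (a point): Flat floor of the hex socket, 16 mm below screw. The hole is 15 mm across flats, no chamfer. At a wrong angle a lowered key stops with its tip 3 to 5 mm below screw; within about 5 degrees of the right angle (repeating every 60) it drops to this floor. The socket turns with 0.05 N m of drag through up to 60 degrees of free play before it carries the tab.
- tab (a joint): Angle of the red locking tab about the socket's axis, rad, growing clockwise from above. Starts at 0.2 to 0.45; at 0.8 it meets a hard stop (over about 2 N m damages the lock), pointing to the roller's +x over the green tongue. Friction 0.15 N m; turning the key back leaves it in place (free play). Tab 14 mm wide, reaching 49 mm from the axis, 32 to 38 mm above the table.
- jar_mid (a point): Centre of an amber glass jar with yellow cap, 64 mm diameter, 110 mm tall, standing: leave alone.
- bowl_mid (a point): Centre of a white plastic bowl, 140 mm diameter, 65 mm tall: leave alone.
- box_mid (a point): Centre of a clear storage box with green lid, about 116 x 156 mm, 69 mm tall: leave alone.
Mind the look-alikes: they are no part of the job. Of the things shaped like the part that bears holder_mouth, the wooden one is meant.

How it is judged:
On the way, in this order (a step that is already met when the one before it is completed fails the run):
1. the key is lifted clear of its holder (z of key_tip in the frame of holder_mouth above 0.005 m), for 0.1 s.
2. the key is seated fully home in the socket, the tab not yet at its stop (z of key_tip in the frame of screw below -0.0125 m and horizontal distance between key_tip and screw below 0.004 m and value of joint tab below 0.6 rad), for 0.1 s.
3. the key, still seated, has turned the tab against its stop (z of key_tip in the frame of screw below -0.0125 m and horizontal distance between key_tip and screw below 0.004 m and value of joint tab above 0.75 rad), for 0.1 s.
At the end, for the whole second after the job is handed in: The tab is within 0.05 rad of its stop, and the released key stands at rest, upright within 0.1 rad, in the holder's hole, its flange within 4 mm of the holder's top and its bar within 8 mm of the hole's axis (value of joint tab above 0.75 rad and horizontal distance between key_grip and holder_mouth below 0.008 m and z of key_tip in the frame of holder_mouth below -0.052 m and angle between key_grip's own z axis and vertical below 0.1 rad and linear speed of key below 0.02 m/s); the robot touches nothing.
It fails at once if the key is pressed on the lock or roller with more than 25 N before it is fully seated (contact force between key and roller above 25 N and z of key_tip in the frame of screw above -0.0125 m and value of joint tab below 0.7 rad).
It fails at once if the lock is forced: the key's corners bear on the socket with more than 400 N in all (about 2 N m of torque) (contact force between key and roller above 400 N).
It fails at once if the robot itself touches the roller or its tab with more than 2 N (contact force between any of the fingers, the arm and roller above 2 N).
It fails at once if the tab is moved while the key is not fully seated (velocity of joint tab above 0.05 rad/s and not (z of key_tip in the frame of screw below -0.0125 m and horizontal distance between key_tip and screw below 0.004 m)).
It fails at once if the jar, bowl or storage box is moved by more than 15 mm (distance of any of jar_mid, bowl_mid, box_mid from where it was at the start of the episode above 0.015 m).
It also fails if it takes over 64 s, if anything falls off the work surface, if the arm or the gripper's body presses on something with over 40 N, if the wrist force passes 120 N, or if a joint passes its speed limit or range.

## Working session

There is one attempt and no reset: what is moved stays moved. The work goes in short steps, Python scripts to look and compute and a tool call to move; the robot and the scene stay as the last step left them, time stands still between calls to the robot, and variables do not carry over. Pictures are saved under pics/ and viewed, at most 10 in all, crops included, and the job is handed in when it is done.

Besides the shell and the picture viewer there is one more tool, called after "Emit:" as a command line: name --pt "numbers of a row" for each row, then --argument value for the rest. step_arm: Moves the arm, as the interface text tells. Its arguments: {"type":"object","properties":{"motion":{"type":"array","items":{"type":"array","items":{"type":"number"}}},"force":{"type":"number"}},"required":["motion"]}

```bash
mkdir -p pics; cat > h.py <<'E'
import numpy as np, cv2
from scipy.spatial.transform import Rotation as R
from workcell import bot
def save(n,im): cv2.imwrite('pics/'+n+'.png',cv2.cvtColor(im,cv2.COLOR_RGB2BGR))
def cam(name):
    c=bot.calibration(name); o=np.array(c['orientation']) 
    M=o if o.shape==(3,3) else R.from_rotvec(o).as_matrix()
    return np.array(c['mtx']),np.array(c['origin']),M
def cloud(name,d):
    K,o,M=cam(name); v,u=np.mgrid[:d.shape[0],:d.shape[1]]
    P=np.stack([(u-K[0,2])/K[0,0]*d,-(v-K[1,2])/K[1,1]*d,-d],-1)
    return P@M.T+o
E
python3 - <<'E'
from h import *
for n in('top','scene'):
    im,d=bot.read_camera(n); save(n,im); np.savez(n,im=im,d=d); print(bot.calibration(n))
print(bot.calibration('wrist')); print(bot.read_state())
t=np.load('top.npz')['im'];s=np.load('scene.npz')['im']
E
```

```text
{'mtx': array([[370.33071796,   0.        , 255.01025722],
       [  0.        , 370.33071796, 195.53485338],
       [  0.        ,   0.        ,   1.        ]]), 'origin': array([ 0.37064784, -0.0488737 ,  1.15561613]), 'orientation': array([ 0.14522694, -0.11443508, -1.58255618])}
{'mtx': array([[426.91705837,   0.        , 249.46861718],
       [  0.        , 426.91705837, 183.4161114 ],
       [  0.        ,   0.        ,   1.        ]]), 'origin': array([1.10709269, 0.48783289, 1.134381  ]), 'orientation': array([0.31476931, 0.71063489, 2.1757222 ])}
{'mtx': array([[297.31863964,   0.        , 257.51546615],
       [  0.        , 297.31863964, 194.39125265],
       [  0.        ,   0.        ,   1.        ]]), 'T_tool_cam': array([[ 1.37335835e-03,  9.59536075e-01,  2.81582375e-01,
         7.07604362e-02],
       [ 9.99998910e-01, -1.16523304e-03, -9.06568531e-04,
        -8.49559274e-04],
       [-5.41776125e-04,  2.81583313e-01, -9.59536630e-01,
        -1.42760270e-01],
       [ 0.00000000e+00,  0.00000000e+00,  0.00000000e+00,
         1.00000000e+00]])}
{'time': 0.1, 'q': array([ 1.18607761e+00,  2.64706451e-01,  1.60524599e+00,  6.27528727e-06,
        1.27371381e+00, -3.68768377e-02]), 'joint_vel': array([ 0.00025391, -0.0013665 , -0.00571778,  0.0009553 , -0.00265154,
       -0.0008187 ]), 'joint_torque': array([-4.33405021e-04, -5.16711509e+01, -3.68592846e+01, -1.07961669e-04,
        6.27812100e-03,  1.11970891e-05]), 'tool_pos': array([0.22982104, 0.63395986, 0.23006262]), 'tcp_rot': array([-0.54356481, -3.09376288,  0.00318268]), 'wrist_force': array([-0.80917395, -0.19883224, -0.20119177]), 'torque': array([-0.02682268, -0.01227446,  0.03942547]), 'grip_force': 0.0, 'width': 0.9973560501225669}
```

View pics/top.png

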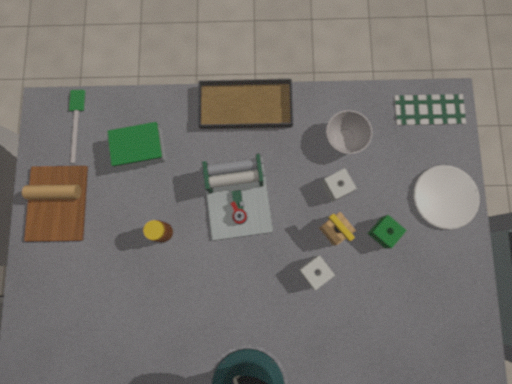

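View pics/scene.png

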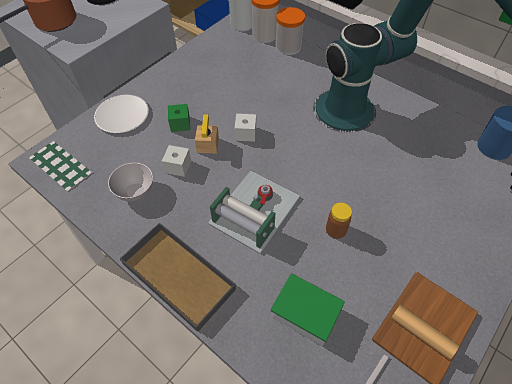

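Candidates for the key and holder in the top view: wooden block with the yellow bar (340,229), white blocks (340,183) and (317,272), green block (388,231). I choose the wooden one. The roller's lock with the red tab is at (239,215), the jar at (158,231), the box at (135,145) and the bowl at (349,132).

```bash
cat >> h.py <<'E'
def ray(name,u,v,z):
    K,o,M=cam(name); r=M@np.array([(u-K[0,2])/K[0,0],-(v-K[1,2])/K[1,1],-1]); return o+r*(z-o[2])/r[2]
E
python3 - <<'E'
from h import *
for n in('top','scene'):
    z=np.load(n+'.npz'); im,d=z['im'],z['d']; P=cloud(n,d); hsv=cv2.cvtColor(im,cv2.COLOR_RGB2HSV)
    H,S,V=[hsv[...,i].astype(int) for i in range(3)]
    roi=np.zeros(H.shape,bool)
    if n=='top': roi[205:250,315:365]=1
    else: roi[110:158,190:222]=1
    m=roi&(H>22)&(H<32)&(S>170)&(V>120)
    p=P[m]; top=p[p[:,2]>np.percentile(p[:,2],50)-.004]
    v,u=np.nonzero(m); c=(u.mean(),v.mean())
    rr=cv2.minAreaRect(np.float32(top[:,:2]*1000))
    print(n,'yellow',m.sum(),c,np.median(p,0),'rect',rr,'ray',ray(n,*c,.109 if n=='top' else .105))
    roi[:]=0
    if n=='top': roi[195:230,220:260]=1
    else: roi[178:215,250:285]=1
    m=roi&((H<8)|(H>172))&(S>130)&(V>60)
    v,u=np.nonzero(m); print('red',m.sum(),u.min(),u.max(),v.min(),v.max(),np.median(P[m],0))
z=np.load('top.npz')['im'];s=np.load('scene.npz')['im']
a=cv2.resize(z[195:255,215:295],(400,300),interpolation=3)
b=cv2.resize(z[200:260,300:380],(400,300),interpolation=3)
c=cv2.resize(s[170:215,240:300],(400,300),interpolation=3)
e=cv2.resize(s[105:165,170:250],(400,300),interpolation=3)
save('crop',np.vstack([np.hstack([a,b]),np.hstack([c,e])]))
print(ray('top',239,215,.048),ray('scene',265,187,.048))
for n,uv in(('jar',(158,231,.11)),('bowl',(349,132,.065)),('box',(135,145,.069))): print(n,ray('top',*uv))
E
```

```text
top yellow 129 (np.float64(341.4186046511628), np.float64(227.34883720930233)) [ 0.44871511 -0.2712067   0.10845659] rect ((451.7588806152344, -270.7714538574219), (82.71630859375, 14.30390453338623), 39.08411407470703) ray [ 0.45016804 -0.27127209  0.109     ]
red 66 232 245 202 222 [0.51339983 0.02745535 0.03822053]
scene yellow 115 (np.float64(204.33913043478262), np.float64(126.08695652173913)) [ 0.46463665 -0.26416696  0.10710718] rect ((773.5401611328125, 88.7755126953125), (1039.852294921875, 26.89866828918457), 48.62761306762695) ray [ 0.46174504 -0.26513842  0.105     ]
red 88 258 271 186 203 [0.51517756 0.03533108 0.03692036]
[0.49672458 0.02055743 0.048     ] [0.49443152 0.01910033 0.048     ]
jar [0.44786966 0.24671671 0.11      ]
bowl [ 0.74427127 -0.31887801  0.065     ]
box [0.71522349 0.33688999 0.069     ]
```

View pics/crop.png

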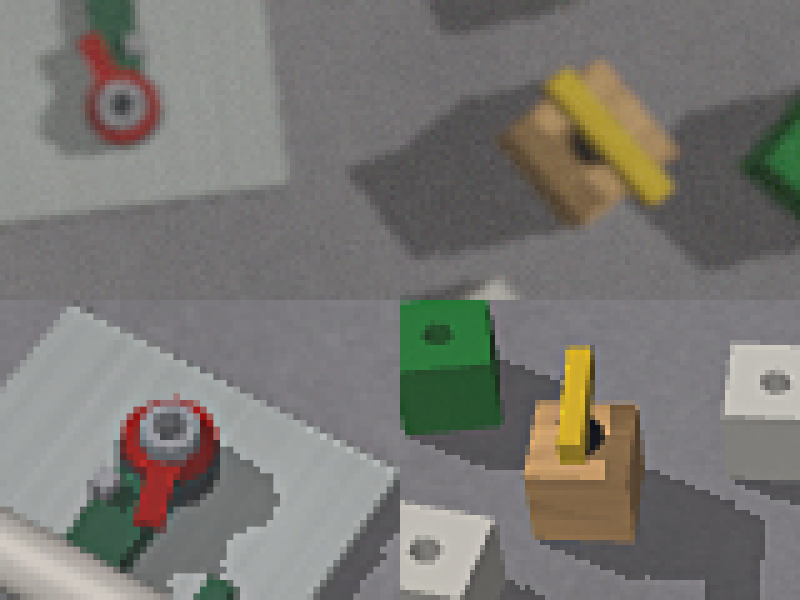

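The crops confirm it: the wooden block carries the key, with its bar diagonal, and the lock has a grey socket head with the red tab pointing towards the rollers.

```bash
cat >> h.py <<'E'
def to(target,yaw_x=None):
    "shift in tool axes (cm) and twist (deg) to reach target TCP pos, tool x yaw (deg)"
    s=bot.read_state(); M=R.from_rotvec(s['tcp_rot']).as_matrix()
    y=np.degrees(np.arctan2(M[1,0],M[0,0]))
    d=M.T@(np.array(target)-s['tool_pos'])*100
    print('t',round(s['time'],2),'pos',s['tool_pos'].round(4),'yaw',round(y,2),'q',s['q'].round(3),'tz',M[:,2].round(3),'F',s['wrist_force'].round(1),'T',s['torque'].round(2),'w',round(s['width'],3),'g',round(s['grip_force'],1))
    print('d',d.round(2), None if yaw_x is None else [round((y-a+180)%360-180,1) for a in (yaw_x,yaw_x+180)])
E
python3 -c "
from h import *
to([.452,-.271,.25],37)
to([.50,.20,.25])"
```

```text
t 0.1 pos [0.2298 0.634  0.2301] yaw 160.07 q [ 1.186  0.265  1.605  0.     1.274 -0.037] tz [-0.001 -0.002 -1.   ] F [-0.8 -0.2 -0.2] T [-0.03 -0.01  0.04] w 0.997 g 0.0
d [-51.73 -77.51  -1.84] [np.float64(123.1), np.float64(-56.9)]
t 0.1 pos [0.2298 0.634  0.2301] yaw 160.07 q [ 1.186  0.265  1.605  0.     1.274 -0.037] tz [-0.001 -0.002 -1.   ] F [-0.8 -0.2 -0.2] T [-0.03 -0.01  0.04] w 0.997 g 0.0
d [-40.19 -31.59  -1.93] None
```

Emit:
step_arm --pt "8.5 -40 -31.5 -2 60" --pt "8.5 -40 -31.5 -2 60" --pt "8.5 -40 -31.5 -2 60" --pt "8.5 -40 -31.5 -2 60" --pt "8.5 -40 -31.5 -2 60" --pt "8.5 -40 -31.5 -2 60" --pt "8.5 -40 -31.5 -2 60" --pt "8.5 -40 -31.5 -2 60" --pt "8.5 -40 -31.5 -2 80" --pt "8.5 -51.7 -77.5 -1.8 123" --pt "8.5 -51.7 -77.5 -1.8 123" --pt "8.5 -51.7 -77.5 -1.8 123" --pt "8.5 -51.7 -77.5 -1.8 123" --pt "8.5 -51.7 -77.5 -1.8 123" --pt "8.5 -51.7 -77.5 -1.8 123" --pt "8.5 -51.7 -77.5 -1.8 123" --pt "8.5 -51.7 -77.5 -1.8 123" --pt "8.5 -51.7 -77.5 -1.8 123" --pt "8.5 -51.7 -77.5 -1.8 123" --pt "8.5 -51.7 -77.5 -1.8 123" --force 60

```text
time: 2.1
tool_pos: [0.451, -0.2739, 0.2488]
tcp_rot: [2.979, 0.994, -0.001]
wrist_force: [0.7, 0.7, 0.9]
width: 0.994
grip_force: 0.0
```

```bash
cat >> h.py <<'E'
def wray(uv,z=None):
    "world rays of wrist pixels (N,2); returns origin, dirs or points on plane z"
    s=WS; c=bot.calibration('wrist'); K=np.array(c['mtx']); T=np.array(c['T_tool_cam'])
    M=R.from_rotvec(s['tcp_rot']).as_matrix()
    uv=np.atleast_2d(uv).astype(float); a=(uv-[K[0,2],K[1,2]])/[K[0,0],K[1,1]]
    th=np.linalg.norm(a,axis=1,keepdims=True); n=a/np.maximum(th,1e-9)
    r=np.hstack([np.sin(th)*n*[1,-1],-np.cos(th)])@T[:3,:3].T@M.T
    o=M@T[:3,3]+s['tool_pos']
    return o+r*((z-o[2])/r[:,2:3])
def wproj(P):
    s=WS; c=bot.calibration('wrist'); K=np.array(c['mtx']); T=np.array(c['T_tool_cam'])
    M=R.from_rotvec(s['tcp_rot']).as_matrix()
    p=((np.atleast_2d(P)-s['tool_pos'])@M-T[:3,3])@T[:3,:3]
    xy=p[:,:2]*[1,-1]; h=np.linalg.norm(xy,axis=1,keepdims=True)
    return xy/np.maximum(h,1e-9)*np.arctan2(h,-p[:,2:3])*[K[0,0],K[1,1]]+[K[0,2],K[1,2]]
WS=None
def wrist(name):
    global WS
    WS=bot.read_state(); im,d=bot.read_camera('wrist'); save(name,im); return im,d
E
python3 - <<'E'
from h import *
im,d=wrist('w1'); H,S,V=[x.astype(int) for x in cv2.split(cv2.cvtColor(im,cv2.COLOR_RGB2HSV))]
m=((H>22)&(H<32)&(S>150)&(V>90)).astype(np.uint8)
n,l,st,c=cv2.connectedComponentsWithStats(m); i=1+st[1:,4].argmax(); print(st[i],c[i])
m=l==i; v,u=np.nonzero(m)
p=wray(np.c_[u,v],.109); print(cv2.minAreaRect(np.float32(p[:,:2]*1000)))
to([.452,-.271,.082],37)
E
```

```text
[ 248  134   21   89 1550] [258.2683871  177.37741935]
((455.1677551269531, -273.2872314453125), (89.06999969482422, 17.717967987060547), 38.93717956542969)
t 2.15 pos [ 0.4511 -0.2758  0.2487] yaw 36.86 q [-0.594 -0.026  1.894 -0.003  1.273  0.334] tz [-0.001 -0.003 -1.   ] F [ 0.5 -3.1  0.3] T [-0.08 -0.05 -0.03] w 0.995 g 0.0
d [ 0.4  -0.36 16.67] [np.float64(-0.1), np.float64(179.9)]
```

View pics/w1.png

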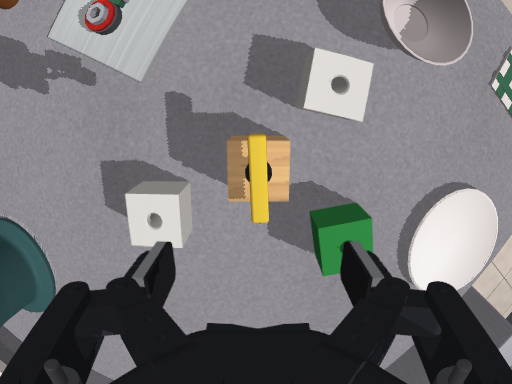

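The wrist view shows the key in the wooden block at (258,177), with the bar vertical in the picture, the white and green decoys to either side, and the lock at (100,14).

```bash
python3 -c "
from h import *
to([.4550,-.2733,.082],38.9)"
```

```text
t 2.15 pos [ 0.4511 -0.2758  0.2487] yaw 36.86 q [-0.594 -0.026  1.894 -0.003  1.273  0.334] tz [-0.001 -0.003 -1.   ] F [ 0.5 -3.1  0.3] T [-0.08 -0.05 -0.03] w 0.995 g 0.0
d [ 0.5   0.   16.67] [np.float64(-2.0), np.float64(178.0)]
```

Emit:
step_arm --pt "5 0.5 0 5 -2" --pt "5 0.5 0 9 -2" --pt "5 0.5 0 10 -2" --pt "5 0.5 0 10 -2"

```text
time: 2.55
tool_pos: [0.4543, -0.2658, 0.1471]
tcp_rot: [-2.956, -1.049, 0.005]
wrist_force: [0.7, 0.2, -0.2]
width: 0.584
grip_force: 0.0
```

```bash
python3 - <<'E'
from h import *
im,d=wrist('w2'); H,S,V=[x.astype(int) for x in cv2.split(cv2.cvtColor(im,cv2.COLOR_RGB2HSV))]
m=((H>22)&(H<32)&(S>150)&(V>90)).astype(np.uint8)
n,l,st,c=cv2.connectedComponentsWithStats(m); i=1+st[1:,4].argmax(); print(st[i],c[i])
v,u=np.nonzero(l==i)
p=wray(np.c_[u,v],.109); r=cv2.minAreaRect(np.float32(p[:,:2]*1000)); print(r)
to([r[0][0]/1000,r[0][1]/1000,.082],38.9)
E
```

```text
[ 252  157   28  127 3313] [265.55629339 218.41080592]
((455.814453125, -272.5268249511719), (90.3359603881836, 17.509063720703125), 39.82217788696289)
t 2.6 pos [ 0.4559 -0.2668  0.1494] yaw 39.09 q [-0.577  0.055  2.002  0.     1.085  0.312] tz [-0.001  0.001 -1.   ] F [ 0.2 -0.1  0.2] T [-0.01  0.02 -0.01] w 0.585 g 0.0
d [-0.36  0.45  6.74] [np.float64(0.2), np.float64(-179.8)]
```

Emit:
step_arm --pt "5 -0.4 0.5 2 -0.5" --pt "5 -0.4 0.5 5 -0.5" --pt "5 -0.4 0.5 6.6 -0.5" --pt "5 -0.4 0.5 6.6 -0.5" --pt "5 -0.4 0.5 6.6 -0.5"

```text
time: 3.1
tool_pos: [0.4577, -0.2744, 0.0856]
tcp_rot: [2.953, 1.063, 0.003]
wrist_force: [-0.9, 0.3, -0.3]
width: 0.586
grip_force: 0.0
```

Emit:
step_arm --pt "1.4 0 0 0 0" --pt "1.4 0 0 0 0" --pt "1.4 0 0 0 0" --pt "1.4 0 0 0 0" --pt "1.4 0 0 0 0" --pt "1.4 0 0 0 0" --pt "1.4 0 0 0 0" --force 80

```text
time: 3.8
tool_pos: [0.4568, -0.2738, 0.0853]
tcp_rot: [2.955, 1.063, 0.002]
wrist_force: [-2.1, 2.6, 6.8]
width: 0.192
grip_force: 78.2
```

```bash
python3 -c "
from h import *
to([.4550,-.2733,.082],38.9)"
```

```text
t 3.8 pos [ 0.4568 -0.2738  0.0853] yaw 39.57 q [-5.870e-01  1.340e-01  2.048e+00  1.000e-03  9.580e-01  2.930e-01] tz [ 0.002 -0.001 -1.   ] F [-2.1  2.6  6.8] T [0.41 0.31 0.05] w 0.192 g 78.2
d [-0.11 -0.15  0.33] [np.float64(0.7), np.float64(-179.3)]
```

Emit:
step_arm --pt "1.4 0 0 -2 0" --pt "1.4 0 0 -5 0" --pt "1.4 0 0 -9 0" --pt "1.4 0 0 -12 0" --pt "1.4 0 0 -12 0" --pt "1.4 0 0 -12 0"

```text
time: 4.4
tool_pos: [0.4562, -0.2737, 0.2037]
tcp_rot: [2.955, 1.063, 0.001]
wrist_force: [-0.2, -0.1, -2.9]
width: 0.193
grip_force: 78.7
```

```bash
python3 -c "
from h import *
to([.495,-.035,.20],92)"
```

```text
t 4.4 pos [ 0.4562 -0.2737  0.2037] yaw 39.57 q [-0.587  0.012  1.941 -0.     1.187  0.293] tz [ 0.001 -0.001 -1.   ] F [-0.2 -0.1 -2.9] T [ 0.01  0.04 -0.05] w 0.193 g 78.7
d [ 18.2  -15.93   0.36] [np.float64(-52.4), np.float64(127.6)]
```

Emit:
step_arm --pt "1.4 18.2 -15.9 0 -52" --pt "1.4 18.2 -15.9 0 -52" --pt "1.4 18.2 -15.9 0 -52" --pt "1.4 18.2 -15.9 0 -52" --pt "1.4 18.2 -15.9 0 -52" --pt "1.4 18.2 -15.9 0 -52" --pt "1.4 18.2 -15.9 2 -52" --pt "1.4 18.2 -15.9 5 -52" --pt "1.4 18.2 -15.9 5.5 -52" --pt "1.4 18.2 -15.9 5.5 -52" --pt "1.4 18.2 -15.9 5.5 -52"

```text
time: 5.5
tool_pos: [0.4949, -0.0353, 0.1482]
tcp_rot: [-2.191, -2.251, 0.001]
wrist_force: [-0.3, -0.3, -2.8]
width: 0.198
grip_force: 78.7
```

```bash
python3 - <<'E'
from h import *
im,d=wrist('w3'); np.savez('w3',im=im,d=d,pos=WS['tool_pos'],rot=WS['tcp_rot'])
to([.495,.020,.15],92)
p=wproj([[.495,.020,.048],[.495,-.035,.0725]]); print(p)
u,v=p[0].round().astype(int); a=40; print(u,v)
c=im[max(v-a,0):v+a,u-a:u+a]; save('w3c',np.hstack([cv2.resize(im,(512,384))[:,:],cv2.resize(c,(384,384),interpolation=3)])[:, -800:])
E
```

```text
Traceback (most recent call last):
TypeError: 'NoneType' object is not subscriptable
```

```bash
python3 - <<'E'
from h import *; import h
im,d=wrist('w3'); np.savez('w3',im=im,d=d,pos=h.WS['tool_pos'],rot=h.WS['tcp_rot'])
to([.495,.020,.15],92)
p=wproj([[.495,.020,.048],[.495,-.035,.0725]]); print(p)
u,v=p[0].round().astype(int); a=40; print(u,v)
c=im[max(v-a,0):v+a,u-a:u+a]; save('w3c',np.hstack([im[:,80:480],cv2.resize(c,(384,384),interpolation=3)]))
E
```

```text
t 5.6 pos [ 0.496  -0.0354  0.1495] yaw 91.55 q [-0.121 -0.007  2.066  0.     1.081 -0.148] tz [ 0.002 -0.    -1.   ] F [ 0.4  0.1 -2.9] T [0.06 0.01 0.01] w 0.195 g 78.7
d [ 5.54  0.05 -0.05] [np.float64(-0.4), np.float64(179.6)]
[[257.80898319 128.02385519]
 [255.87985124 201.57826688]]
258 128
```

View pics/w3c.png

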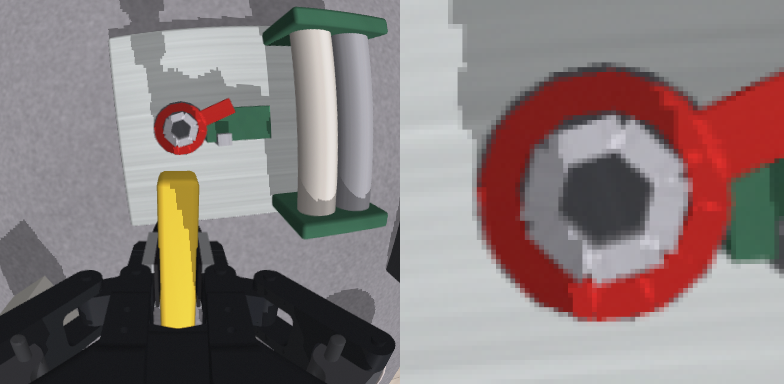

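```bash
cat > hexm.py <<'E'
from h import *; import h
z=np.load('w3.npz'); h.WS={'tool_pos':z['pos'],'tcp_rot':z['rot']}
g=cv2.cvtColor(z['im'],cv2.COLOR_RGB2GRAY); s=8; u0,v0=245,113
a=cv2.resize(g[v0:v0+32,u0:u0+32],None,fx=s,fy=s,interpolation=cv2.INTER_CUBIC)
for t in (95,105,115):
    m=(a<t).astype(np.uint8); n,l,st,c=cv2.connectedComponentsWithStats(m)
    i=l[16*s+8,16*s]; 
    C=max(cv2.findContours((l==i).astype(np.uint8),0,1)[0],key=len)[:,0]
    P=wray((C+.5)/s-.5+[u0,v0],.048)[:,:2]*1000
    M=cv2.moments(np.float32(P)); cx=np.array([M['m10'],M['m01']])/M['m00']
    d=P-cx; r=np.hypot(*d.T); th=np.arctan2(d[:,1],d[:,0])
    w=np.hypot(*np.diff(P,axis=0,append=P[:1]).T)/r
    f=(w*(r-r.mean())*np.exp(6j*th)).sum(); corner=np.degrees(np.angle(f))/6
    A,(c2)=cv2.minEnclosingTriangle(np.float32(P)[:,None]) if 0 else (0,0)
    print(t,i,'area',M['m00'],'(ideal 195)','c',cx,'corner',corner%60,'flat',(corner+30)%60,'amp',abs(f)/np.pi)
E
python3 hexm.py
```

```text
95 4 area 170.12776235752972 (ideal 195) c [497.03511824  19.28894844] corner 19.541033414377058 flat 49.541033414377054 amp 0.46445885236546885
105 4 area 177.70234138071828 (ideal 195) c [497.00314874  19.22636371] corner 19.593995066373502 flat 49.5939950663735 amp 0.4737138656023072
115 4 area 185.78513644570194 (ideal 195) c [496.94113246  19.17360814] corner 19.937130987728 flat 49.937130987728 amp 0.5006284116303812
```

```bash
python3 - <<'E'
from h import *; import h
z=np.load('w3.npz'); h.WS={'tool_pos':z['pos'],'tcp_rot':z['rot']}; im=z['im']
H,S,V=[x.astype(int) for x in cv2.split(cv2.cvtColor(im,cv2.COLOR_RGB2HSV))]
m=((H>20)&(H<33)&(S>130)&(V>80))
M=R.from_rotvec(z['rot']).as_matrix()
for r in (180,200,220,260,290):
    u=np.nonzero(m[r])[0]; p=wray([[u.min()-.5,r],[u.max()+.5,r]],z['pos'][2]+.0127+.011)
    print(r,u.min(),u.max(),((p-z['pos'])@M*1000).round(1).tolist())
v,u=np.nonzero(m); i=v.argmin(); print(v.min(), ((wray([[259,v.min()-.5]],z['pos'][2]+.0237)-z['pos'])@M*1000).round(1))
to([.497,.0192,.15],109.7)
E
```

```text
180 238 276 [[41.7, -7.9, -23.7], [41.7, 8.2, -23.7]]
200 237 278 [[33.1, -8.5, -23.7], [33.1, 9.2, -23.7]]
220 238 277 [[24.0, -8.2, -23.7], [24.1, 9.0, -23.7]]
260 240 275 [[4.5, -7.8, -23.7], [4.5, 8.6, -23.7]]
290 240 275 [[-12.2, -8.2, -23.7], [-12.2, 9.1, -23.7]]
171 [[ 45.7   1.  -23.7]]
t 5.6 pos [ 0.496  -0.0354  0.1495] yaw 91.55 q [-0.121 -0.007  2.066  0.     1.081 -0.148] tz [ 0.002 -0.    -1.   ] F [ 0.4  0.1 -2.9] T [0.06 0.01 0.01] w 0.195 g 78.7
d [ 5.46  0.25 -0.05] [np.float64(-18.1), np.float64(161.9)]
```

Emit:
step_arm --pt "1.4 2 0.2 0 -8" --pt "1.4 5.4 0.2 0 -16" --pt "1.4 5.4 0.2 0 -18" --pt "1.4 5.4 0.2 1 -18" --pt "1.4 5.4 0.2 1 -18" --pt "1.4 5.4 0.2 1 -18" --pt "1.4 5.4 0.2 1 -18"

```text
time: 6.3
tool_pos: [0.4956, 0.0184, 0.1383]
tcp_rot: [1.813, 2.565, -0.0]
wrist_force: [0.5, -0.1, -3.0]
width: 0.189
grip_force: 78.9
```

```bash
python3 - <<'E'
from h import *
for i in range(4):
    bot.read_camera('wrist'); to([.4966,.0186,.1303],109.7)
E
```

```text
t 6.35 pos [0.4957 0.0184 0.1384] yaw 109.5 q [-0.013  0.004  2.077 -0.     1.06  -0.353] tz [ 0. -0. -1.] F [-0.2 -0.8 -2.9] T [ 0.06 -0.03  0.05] w 0.194 g 78.9
d [-0.01  0.09  0.81] [np.float64(-0.2), np.float64(179.8)]
t 6.4 pos [0.4957 0.0185 0.1385] yaw 109.51 q [-0.013  0.004  2.077 -0.     1.06  -0.353] tz [ 0. -0. -1.] F [ 0.4 -0.6 -2.5] T [ 0.05 -0.02 -0.03] w 0.195 g 78.9
d [-0.02  0.09  0.82] [np.float64(-0.2), np.float64(179.8)]
t 6.45 pos [0.4957 0.0186 0.1385] yaw 109.52 q [-0.013  0.004  2.077 -0.     1.06  -0.353] tz [ 0. -0. -1.] F [ 0.7 -0.1 -1.8] T [ 0.08 -0.04 -0.01] w 0.192 g 78.9
d [-0.03  0.08  0.82] [np.float64(-0.2), np.float64(179.8)]
t 6.5 pos [0.4957 0.0186 0.1384] yaw 109.53 q [-0.013  0.004  2.077 -0.     1.06  -0.354] tz [ 0. -0. -1.] F [-0.3 -0.  -2.8] T [ 0.01  0.02 -0.01] w 0.194 g 78.9
d [-0.03  0.09  0.81] [np.float64(-0.2), np.float64(179.8)]
```

Emit:
step_arm --pt "1.4 0 0.1 0.4 0" --pt "1.4 0 0.1 0.8 0" --pt "1.4 0 0.1 1.0 0" --pt "1.4 0 0.1 1.1 0" --pt "1.4 0 0.1 1.2 0" --pt "1.4 0 0.1 1.3 0" --pt "1.4 0 0.1 1.4 0"

```text
time: 7.2
tool_pos: [0.4967, 0.0193, 0.1246]
tcp_rot: [1.811, 2.566, 0.0]
wrist_force: [-0.5, 0.6, 1.0]
width: 0.194
grip_force: 79.4
```

Emit:
step_arm --pt "1.4 0 0 0.05 0" --pt "1.4 0 0 0.1 0" --pt "1.4 0 0 0.1 0"

```text
time: 7.5
tool_pos: [0.4969, 0.0193, 0.124]
tcp_rot: [1.811, 2.566, 0.001]
wrist_force: [-1.9, -0.3, 4.2]
width: 0.196
grip_force: 79.9
```

```bash
python3 -c "
from h import *
to([.4966,.0186,.1303],109.7)"
```

```text
t 7.5 pos [0.4969 0.0193 0.124 ] yaw 109.58 q [-0.011  0.022  2.088  0.     1.031 -0.353] tz [ 0.001  0.    -1.   ] F [-1.9 -0.3  4.2] T [0.01 0.41 0.01] w 0.196 g 79.9
d [-0.06 -0.05 -0.63] [np.float64(-0.1), np.float64(179.9)]
```

Emit:
step_arm --pt "1.4 0.02 -0.05 0 0" --pt "1.4 0.03 -0.1 0 0" --pt "1.4 0.03 -0.1 0.05 0" --pt "1.4 0.03 -0.1 0.1 0" --pt "1.4 0.03 -0.1 0.1 0"

```text
time: 8.0
tool_pos: [0.4966, 0.0192, 0.1236]
tcp_rot: [1.81, 2.565, 0.002]
wrist_force: [-0.5, 0.5, 8.2]
width: 0.189
grip_force: 80.5
```

```bash
python3 -c "
from h import *
to([.4966,.0186,.1303],109.7)"
```

```text
t 8.0 pos [0.4966 0.0192 0.1236] yaw 109.57 q [-0.011  0.021  2.09   0.     1.028 -0.353] tz [ 0.003  0.    -1.   ] F [-0.5  0.5  8.2] T [-0.    0.27  0.04] w 0.189 g 80.5
d [-0.06 -0.02 -0.67] [np.float64(-0.1), np.float64(179.9)]
```

```bash
cat >> h.py <<'E'
def avg(n=6):
    A=[]
    for i in range(n):
        bot.read_camera('wrist'); s=bot.read_state(); A.append(np.r_[s['wrist_force'],s['torque'],s['tool_pos']*1000,s['tcp_rot']])
    A=np.mean(A,0); M=R.from_rotvec(A[9:]).as_matrix()
    print('F',A[:3].round(2),'T',A[3:6].round(3),'pos',A[6:9].round(2),'yaw',np.degrees(np.arctan2(M[1,0],M[0,0])).round(2),'tz',M[:2,2].round(4),'tip',(A[6:9]+77.3*M[:,2]).round(2),'t',round(s['time'],2))
E
python3 -c "
from h import *
avg()"
```

```text
F [-0.85 -0.06  7.64] T [0.035 0.238 0.017] pos [496.57  19.23 123.57] yaw 109.57 tz [0.0025 0.    ] tip [496.77  19.23  46.27] t 8.3
```

Emit:
step_arm --pt "1.4 0 0 -0.2 0" --pt "1.4 0 0 -0.4 0" --pt "1.4 0 0 -0.4 0" --pt "1.4 0 0 -0.4 0"

```text
time: 8.7
tool_pos: [0.4945, 0.0192, 0.1254]
tcp_rot: [-1.811, -2.566, 0.002]
wrist_force: [-0.5, -0.2, -2.9]
width: 0.193
grip_force: 78.9
```

```bash
python3 -c "
from h import *
avg()"
```

```text
F [ 0.25 -0.17 -2.5 ] T [-0.007 -0.001 -0.006] pos [494.99  19.2  125.78] yaw 109.57 tz [-0.001 -0.   ] tip [494.91  19.2   48.48] t 9.0
```

Emit:
step_arm --pt "1.4 -0.05 -0.02 0 0" --pt "1.4 -0.05 -0.02 0.1 0" --pt "1.4 -0.05 -0.02 0.2 0" --pt "1.4 -0.05 -0.02 0.3 0" --pt "1.4 -0.05 -0.02 0.3 0"

```text
time: 9.5
tool_pos: [0.496, 0.0187, 0.1243]
tcp_rot: [1.811, 2.566, 0.001]
wrist_force: [-2.3, -0.3, 3.7]
width: 0.191
grip_force: 80.2
```

```bash
python3 -c "
from h import *
avg()"
```

```text
F [-1.59  0.06  5.54] T [-0.043  0.457 -0.038] pos [495.97  18.67 124.23] yaw 109.57 tz [ 0.0012 -0.    ] tip [496.06  18.67  46.93] t 9.8
```

```bash
python3 - <<'E'
from h import *
s,d=bot.read_camera('scene'); t,_=bot.read_camera('top')
K,o,M=cam('scene')
def proj(n,P):
    K,o,M=cam(n); p=(np.array(P)-o)@M; return K[0,2]-K[0,0]*p[0]/p[2], K[1,2]+K[1,1]*p[1]/p[2]
for z in (.048,.1,.137,.148): print(z,proj('scene',[.496,.0187,z]),proj('top',[.496,.0187,z]))
save('s2c',np.hstack([cv2.resize(s[140:215,232:302],(560,600),interpolation=3)]))
P=cloud('scene',d); H,S,V=[x.astype(int) for x in cv2.split(cv2.cvtColor(s,cv2.COLOR_RGB2HSV))]
m=(H>20)&(H<33)&(S>130)&(V>80); m[:140]=0;m[215:]=0;m[:,:232]=0;m[:,302:]=0
print(m.sum(),np.percentile(P[m],[5,50,90,97],axis=0))
E
```

```text
0.048 (np.float64(264.58449802171583), np.float64(187.249962370788)) (np.float64(239.6183496592414), np.float64(215.22955573545926))
0.1 (np.float64(264.86432047763356), np.float64(177.289447998869)) (np.float64(238.4994702315978), np.float64(213.20732634209884))
0.137 (np.float64(265.0748352986914), np.float64(169.79599686117677)) (np.float64(237.63526386284937), np.float64(211.64538545943108))
0.148 (np.float64(265.13936897539577), np.float64(167.49886666060647)) (np.float64(237.36636152614898), np.float64(211.1593793753224))
144 [[ 0.48257212 -0.01956705  0.12952006]
 [ 0.49668152  0.0394347   0.14543184]
 [ 0.51715868  0.05833603  0.14896276]
 [ 0.5199562   0.06138768  0.15072772]]
```

View pics/s2c.png

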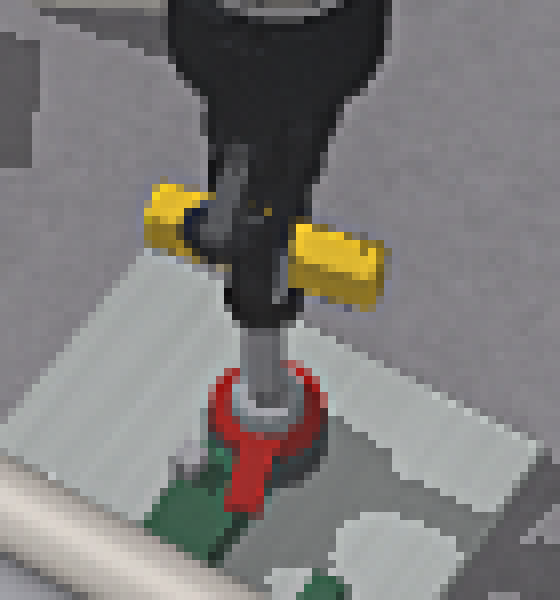

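The key stands upright over the socket head, with the shank bottom at crop (263,408) and the head centred near (267,402). So the key is about 1 mm to the picture's left. I'll measure it.

```bash
python3 - <<'E'
from h import *
a=np.load('scene.npz')['im'][178:200,252:282]; s,_=bot.read_camera('scene'); b=s[172:194,252:282]
np.set_printoptions(linewidth=220)
ga=cv2.cvtColor(a,cv2.COLOR_RGB2GRAY); gb=cv2.cvtColor(b,cv2.COLOR_RGB2GRAY)
print('initial rows178..'); print(ga[3:16,2:24]); print('now rows172..'); print(gb[4:22,2:24])
K,o,M=cam('scene'); print('right',M[:,0],'up',M[:,1])
E
```

```text
initial rows178..
[[156 158 164 162 157 159 158 163 162 162 157 158 159 159 162 166 168 171 108 120 117 122]
 [158 162 162 159 159 159 162 162 164 158 160 160 159 160 164 164 162 163 165 168 107 121]
 [161 164 160 158 158 161 163 164 162 159 161 162 161 166 166 163 163 159 162 165 169 154]
 [165 161 159 158 159 163 166 165 161 160 162 163 133 168 164 165 165 161 162 163 161 161]
 [163 158 159 159 164 169 167 162 126  97 122 122 121  97 106 135 167 167 164 160 159 158]
 [161 161 160 163 170 170 101  74 129 166 151 138 135 153 128  66 107 172 166 160 158 157]
 [160 159 163 167 171 104  57 110 158 113  91  93  82 127 158 132  56 110 170 162 158 160]
 [158 162 165 170 138  58  67 159 156  94  96  98  85 100 143 141  40  67 173 163 161 165]
 [162 164 167 172 108  70  70 141 155 101  79  82  73  99 160 137  49  46 114 166 167 164]
 [164 165 169 170  83  68  73 131 156 156  71  77 102 129 159  95  55  50 116 177 169 162]
 [166 165 166 126  56  72  75 106 128 153 156 161 157 155 124  79  58  52  48 183 165 164]
 [164 163 167 132  61  74  73  73 104 111 106 125 110  96  97  73  57  56  49 115
[... 1139 characters left out ...]
108  60 116 137 105 103 105  92  96 108 142  62 117 177 169 164 168]
 [167 170 172 177 145  59  71 167 166 109 102 106  94  85 103 106  44  70 181 170 168 173]
 [170 171 175 180 113  66  80 147 161 105  74  87  78  92 110 105  56  48 119 174 174 171]
 [171 173 176 176  86  71  77 137 163 163  74  81  82  98 110  93  58  53 121 186 176 170]
 [173 173 175 132  59  76  78 110 134 161 163 169 166 166 104  87  61  54  49 192 173 171]
 [173 170 174 138  64  76  76  77 110 115 111 131 116 102 103  77  57  58  51 120 108 175]
 [171 171 177 139  54  67  78  77 103 105 103 103 105 108  76  62  60  58  55 124 114 111]]
right [-0.64290734  0.7658427  -0.01245459] up [-0.6255443  -0.51560785  0.58552786]
```

The head hole sits at about (265.1,188.5), and the shank axis is left of it and behind it. That makes the key about 2.3 mm short in +y, so I'll shift it.

Emit:
step_arm --pt "1.4 0 0 -0.3 0" --pt "1.4 0.2 0.1 -0.3 0" --pt "1.4 0.2 0.1 -0.1 0" --pt "1.4 0.2 0.1 0 0" --pt "1.4 0.2 0.1 0.1 0"

```text
time: 10.45
tool_pos: [0.4958, 0.021, 0.1221]
tcp_rot: [1.811, 2.567, 0.0]
wrist_force: [0.4, 0.1, -0.8]
width: 0.193
grip_force: 79.1
```

```bash
python3 -c "
from h import *
avg(4)"
```

```text
F [ 0.89  0.46 -2.38] T [ 0.176 -0.227  0.004] pos [495.79  21.   122.14] yaw 54.79 tz [ 0.8171 -0.5765] tip [558.95 -23.56 122.15] t 10.65
```

Emit:
step_arm --pt "1.4 0 0.05 0.1 0" --pt "1.4 0 0.05 0.2 0" --pt "1.4 0 0.05 0.3 0" --pt "1.4 0 0.05 0.3 0"

```text
time: 11.05
tool_pos: [0.4963, 0.0212, 0.1192]
tcp_rot: [1.812, 2.566, 0.001]
wrist_force: [1.8, 2.0, -2.7]
width: 0.196
grip_force: 78.9
```

```bash
sed -i "s/s\['tcp_rot'\]\])$/s['tcp_rot']*np.sign(s['tcp_rot'][1])])/" h.py; python3 -c "
from h import *
avg(4)"
```

```text
F [ 1.96  1.91 -3.3 ] T [ 0.428 -0.447  0.006] pos [496.31  21.19 119.25] yaw 109.57 tz [0.0004 0.0003] tip [496.34  21.21  41.95] t 11.25
```

Emit:
step_arm --pt "1.4 0.03 0.05 0.1 0" --pt "1.4 0.03 0.05 0.3 0" --pt "1.4 0.03 0.05 0.5 0" --pt "1.4 0.03 0.05 0.6 0" --pt "1.4 0.03 0.05 0.6 0"

```text
time: 11.75
tool_pos: [0.4964, 0.0215, 0.113]
tcp_rot: [-1.811, -2.566, 0.0]
wrist_force: [0.7, 1.1, -3.9]
width: 0.194
grip_force: 78.8
```

```bash
python3 -c "
from h import *
avg(4)"
```

```text
F [ 1.46  1.23 -3.61] T [ 0.335 -0.367 -0.002] pos [496.36  21.52 113.05] yaw 109.57 tz [ 0.0002 -0.0003] tip [496.38  21.5   35.75] t 11.95
```

Deep in the socket now, at 12.3 mm. I'll continue to the floor.

Emit:
step_arm --pt "1.4 0.02 0.04 0.1 0" --pt "1.4 0.02 0.04 0.2 0" --pt "1.4 0.02 0.04 0.3 0" --pt "1.4 0.02 0.04 0.4 0" --pt "1.4 0.02 0.04 0.45 0" --pt "1.4 0.02 0.04 0.45 0"

```text
time: 12.55
tool_pos: [0.4968, 0.0217, 0.1091]
tcp_rot: [-1.811, -2.567, 0.0]
wrist_force: [-1.2, 0.4, 1.8]
width: 0.191
grip_force: 79.4
```

```bash
python3 -c "
from h import *
avg(4)"
```

```text
F [-1.47 -0.09  1.99] T [0.004 0.329 0.027] pos [496.8   21.74 109.08] yaw 109.57 tz [-0.0001 -0.0002] tip [496.79  21.72  31.78] t 12.75
```

Emit:
step_arm --pt "1.4 0 0 0 2" --pt "1.4 0 0 0 6" --pt "1.4 0 0 0 10" --pt "1.4 0 0 0 14" --pt "1.4 0 0 0 18" --pt "1.4 0 0 0 18"

```text
time: 13.35
tool_pos: [0.4975, 0.0219, 0.1091]
tcp_rot: [2.19, 2.251, 0.002]
wrist_force: [0.6, -0.3, 1.2]
width: 0.193
grip_force: 79.4
```

```bash
cat > tab.py <<'E'
from h import *
avg(3)
im,_=bot.read_camera('scene'); H,S,V=[x.astype(int) for x in cv2.split(cv2.cvtColor(im,cv2.COLOR_RGB2HSV))]
m=((H<8)|(H>172))&(S>130)&(V>50); m[:175]=0;m[225:]=0;m[:,:235]=0;m[:,295:]=0
v,u=np.nonzero(m); P=np.array([ray('scene',a,b,.038) for a,b in zip(u,v)])
d=P[:,:2]-[.4968,.0217]; r=np.hypot(*d.T); k=r>.028
print('tab pts',k.sum(),'rmax',r.max().round(3),'tab dir deg',np.degrees(np.arctan2(*d[k].mean(0)[::-1])).round(1))
E
python3 tab.py
```

```text
F [1.   0.83 0.43] T [ 0.228 -0.211  0.107] pos [497.49  21.95 109.11] yaw 91.66 tz [0.0015 0.0002] tip [497.61  21.96  31.81] t 13.5
tab pts 30 rmax 0.052 tab dir deg 26.0
```

Emit:
step_arm --pt "1.4 0 0 0 4" --pt "1.4 0 0 0 8" --pt "1.4 0 0 0 12" --pt "1.4 0 0 0 16" --pt "1.4 0 0 0 16"

```text
time: 14.05
tool_pos: [0.4978, 0.0217, 0.1091]
tcp_rot: [2.481, 1.925, 0.002]
wrist_force: [2.2, 0.2, 0.2]
width: 0.19
grip_force: 79.2
```

```bash
python3 tab.py
```

```text
F [ 3.44  0.38 -0.46] T [-0.01  -0.76   0.107] pos [497.73  21.7  109.13] yaw 75.69 tz [ 0.002  -0.0002] tip [497.88  21.68  31.83] t 14.2
tab pts 31 rmax 0.051 tab dir deg 11.2
```

Emit:
step_arm --pt "1.4 0 0.03 0 1" --pt "1.4 0 0.04 0 2" --pt "1.4 0 0.04 0 3" --pt "1.4 0 0.04 0 4" --pt "1.4 0 0.04 0 4"

```text
time: 14.75
tool_pos: [0.4978, 0.0216, 0.1091]
tcp_rot: [2.548, 1.836, 0.001]
wrist_force: [4.4, -0.2, 0.6]
width: 0.191
grip_force: 79.3
```

```bash
python3 tab.py
```

```text
F [ 4.37 -0.57  1.91] T [-0.134 -1.087  0.123] pos [497.72  21.63 109.1 ] yaw 71.58 tz [ 0.0011 -0.0002] tip [497.81  21.62  31.8 ] t 14.9
tab pts 29 rmax 0.051 tab dir deg 8.4
```

Emit:
step_arm --pt "1.4 0 0 0 1" --pt "1.4 0 0 0 2" --pt "1.4 0 0 0 3" --pt "1.4 0 0 0 3"

```text
time: 15.35
tool_pos: [0.4977, 0.0216, 0.1091]
tcp_rot: [2.595, 1.769, 0.001]
wrist_force: [5.5, -1.9, 1.4]
width: 0.192
grip_force: 79.5
```

```bash
python3 tab.py
```

```text
F [ 5.52 -0.75  1.7 ] T [-0.225 -1.224  0.495] pos [497.72  21.57 109.1 ] yaw 68.59 tz [ 0.0011 -0.0005] tip [497.81  21.53  31.8 ] t 15.5
tab pts 29 rmax 0.051 tab dir deg 8.4
```

Emit:
step_arm --pt "1.4 0 0 0 0.5" --pt "1.4 0 0 0 1" --pt "1.4 0 0 0 1" --pt "1.4 0 0 0 1"

```text
time: 15.95
tool_pos: [0.4977, 0.0215, 0.1091]
tcp_rot: [2.609, 1.747, 0.001]
wrist_force: [5.5, -1.3, 1.2]
width: 0.193
grip_force: 79.6
```

```bash
python3 tab.py; sed "s/^avg(3)//; s/im,_=.*scene')/im=np.load('scene.npz')['im']/" tab.py | python3 -; sed -i 's/im,_=bot.read_camera/im,d_=bot.read_camera/' tab.py
python3 - <<'E'
from h import *
# roller yaw from plate: light plate pixels in initial top view
z=np.load('top.npz'); P=cloud('top',z['d']); im=z['im']; H,S,V=[x.astype(int) for x in cv2.split(cv2.cvtColor(im,cv2.COLOR_RGB2HSV))]
m=((H>35)&(H<95)&(S>70)&(V<130)); m[:150]=0;m[195:]=0;m[:,:195]=0;m[:,270:]=0
p=P[m]; p=p[p[:,2]>.08]; print(len(p),cv2.minAreaRect(np.float32(p[:,:2]*1000)))
E
```

```text
F [ 5.26 -1.13  1.8 ] T [-0.272 -1.188  0.648] pos [497.73  21.55 109.1 ] yaw 67.62 tz [ 0.0012 -0.0007] tip [497.81  21.5   31.8 ] t 16.1
tab pts 29 rmax 0.051 tab dir deg 8.4
tab pts 30 rmax 0.052 tab dir deg 27.3
133 ((619.5122680664062, 37.165008544921875), (79.77567291259766, 168.33721923828125), 6.558034896850586)
```

Emit:
step_arm --pt "1.4 0 0 0 -2" --pt "1.4 0 0 0 -5" --pt "1.4 0 0 0 -8" --pt "1.4 0 0 0 -8"

```text
time: 16.55
tool_pos: [0.4974, 0.0218, 0.1091]
tcp_rot: [2.484, 1.924, 0.001]
wrist_force: [3.9, -0.5, 3.2]
width: 0.195
grip_force: 79.5
```

```bash
python3 tab.py
```

```text
F [ 4.44 -0.    3.41] T [-0.091 -0.977  0.038] pos [497.38  21.77 109.05] yaw 75.47 tz [0.0004 0.0001] tip [497.4   21.78  31.75] t 16.7
tab pts 29 rmax 0.051 tab dir deg 8.4
```

Emit:
step_arm --pt "1.4 0.02 0.08 0 0" --pt "1.4 0.02 0.08 -0.3 0" --pt "1.4 0.02 0.08 -0.6 0" --pt "1.4 0.02 0.08 -1.0 0"

```text
time: 17.15
tool_pos: [0.497, 0.0217, 0.117]
tcp_rot: [-2.482, -1.924, 0.002]
wrist_force: [5.9, 0.2, -5.6]
width: 0.193
grip_force: 78.3
```

```bash
python3 tab.py
```

```text
F [ 4.42 -0.25 -1.99] T [-0.053 -1.03   0.067] pos [497.2   21.76 117.85] yaw 75.55 tz [-0.0004 -0.0017] tip [497.17  21.63  40.55] t 17.3
tab pts 29 rmax 0.051 tab dir deg 8.4
```

Coming out smoothly. I'll lift clear and check that the tab stayed.

Emit:
step_arm --pt "1.4 0 0 -0.4 0" --pt "1.4 0 0 -0.8 0" --pt "1.4 0 0 -1.5 0" --pt "1.4 0 0 -4 0" --pt "1.4 0 0 -8 0" --pt "1.4 0 0 -9 0" --pt "1.4 0 0 -9 0"

```text
time: 18.05
tool_pos: [0.4989, 0.0218, 0.2108]
tcp_rot: [2.481, 1.924, 0.004]
wrist_force: [0.7, 0.9, -2.7]
width: 0.19
grip_force: 79.2
```

```bash
python3 tab.py; python3 -c "
from h import *
to([.4562,-.2737,.2037],39.57)"
```

```text
F [-0.58 -0.16 -2.85] T [-0.001  0.035  0.022] pos [496.85  21.8  207.62] yaw 75.57 tz [-0.0005 -0.0023] tip [496.81  21.62 130.32] t 18.2
tab pts 29 rmax 0.051 tab dir deg 8.4
t 18.25 pos [0.4962 0.0218 0.2064] yaw 75.57 q [-0.006 -0.056  2.002  0.     1.2    0.245] tz [-0.005  0.    -1.   ] F [ 0.6 -0.3 -2.8] T [ 0.03  0.   -0.02] w 0.197 g 79.2
d [-29.61   3.49   0.29] [np.float64(36.0), np.float64(-144.0)]
```

Emit:
step_arm --pt "1.4 -29.6 3.5 0.2 36" --pt "1.4 -29.6 3.5 0.2 36" --pt "1.4 -29.6 3.5 0.2 36" --pt "1.4 -29.6 3.5 0.2 36" --pt "1.4 -29.6 3.5 0.2 36" --pt "1.4 -29.6 3.5 0.2 36" --pt "1.4 -29.6 3.5 0.2 36" --pt "1.4 -29.6 3.5 0.2 36" --pt "1.4 -29.6 3.5 4.5 36" --pt "1.4 -29.6 3.5 4.5 36" --pt "1.4 -29.6 3.5 4.5 36" --pt "1.4 -29.6 3.5 4.5 36"

```text
time: 19.45
tool_pos: [0.4591, -0.2731, 0.1649]
tcp_rot: [2.954, 1.065, 0.001]
wrist_force: [-0.5, -0.5, -3.0]
width: 0.195
grip_force: 79.1
```

```bash
python3 -c "
from h import *
avg(4)
to([.4564,-.2737,.148],39.57)
im,d=wrist('w4')
p=wproj([[.456,-.2735,.064]])[0].astype(int); print(p)
s,_=bot.read_camera('scene'); c=cv2.resize(s[90:165,170:250],(480,450),interpolation=3)
save('ret',np.hstack([c,cv2.resize(im[110:260,205:305],(300,450),interpolation=3)]))"
```

```text
F [-0.01 -0.26 -3.14] T [ 0.005 -0.024  0.023] pos [ 459.38 -273.74  165.51] yaw 39.63 tz [ 0.0024 -0.0015] tip [ 459.56 -273.86   88.21] t 19.65
t 19.65 pos [ 0.4592 -0.2739  0.1654] yaw 39.61 q [-0.584  0.049  1.977  0.     1.113  0.295] tz [ 0.002 -0.001 -1.   ] F [ 0.3 -0.4 -3.9] T [ 0.01 -0.01  0.05] w 0.19 g 79.1
d [-0.21 -0.2   1.74] [np.float64(0.0), np.float64(-180.0)]
[253 196]
```

View pics/ret.png

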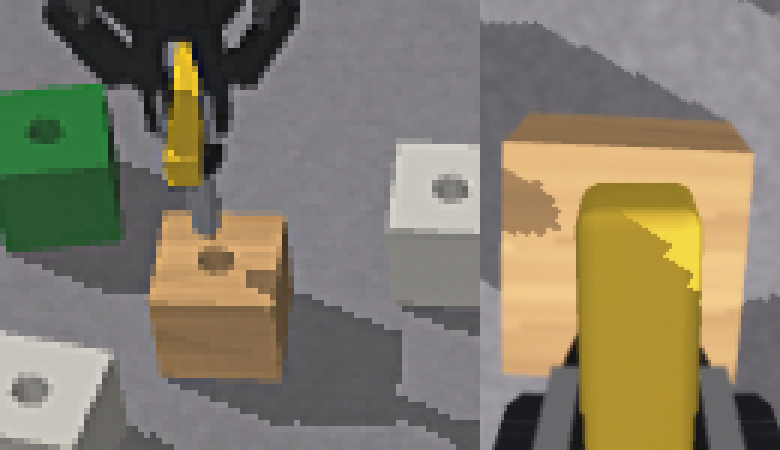

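The key hangs straight above the wooden holder, whose hole is at crop (215,260) in the scene view. I'll correct the position and lower it.

Emit:
step_arm --pt "1.4 -0.2 -0.2 0.5 0" --pt "1.4 -0.2 -0.2 1.5 0" --pt "1.4 -0.2 -0.2 1.8 0" --pt "1.4 -0.2 -0.2 1.8 0" --pt "1.4 -0.2 -0.2 1.8 0"

```text
time: 20.25
tool_pos: [0.4552, -0.2733, 0.1454]
tcp_rot: [-2.956, -1.063, 0.001]
wrist_force: [0.6, 0.1, -2.5]
width: 0.192
grip_force: 79.2
```

```bash
python3 -c "
from h import *
print(ray('scene',205.8,133.2,.064), ray('scene',264.9,188.5,.048))
avg(4)
to([.4564,-.2737,.135],39.57)"
```

```text
[ 0.45680839 -0.26855976  0.064     ] [0.49908932 0.02244537 0.048     ]
F [-0.56  0.26 -2.4 ] T [0.002 0.004 0.018] pos [ 455.54 -273.54  145.94] yaw 39.57 tz [ 0.0003 -0.0002] tip [ 455.56 -273.55   68.64] t 20.45
t 20.45 pos [ 0.4556 -0.2736  0.1461] yaw 39.57 q [-0.588  0.063  2.    -0.     1.078  0.293] tz [ 0. -0. -1.] F [-0.9 -0.3 -1.8] T [-0.01 -0.01  0.01] w 0.19 g 79.2
d [0.05 0.06 1.11] [np.float64(0.0), np.float64(-180.0)]
```

Emit:
step_arm --pt "1.4 0.04 0.04 0.2 0" --pt "1.4 0.04 0.04 0.4 0" --pt "1.4 0.04 0.04 0.6 0" --pt "1.4 0.04 0.04 0.8 0" --pt "1.4 0.04 0.04 1.0 0" --pt "1.4 0.04 0.04 1.2 0"

```text
time: 21.05
tool_pos: [0.4559, -0.2734, 0.1336]
tcp_rot: [-2.956, -1.063, 0.0]
wrist_force: [-0.8, 0.0, -3.0]
width: 0.192
grip_force: 79.2
```

```bash
python3 -c "
from h import *
avg(3)"
```

```text
F [-0.51  0.23 -2.61] T [-0.026 -0.009  0.009] pos [ 455.7  -273.3   133.35] yaw 39.57 tz [-0.0002 -0.0006] tip [ 455.69 -273.35   56.05] t 21.2
```

Emit:
step_arm --pt "1.4 0 0 0.5 0" --pt "1.4 0 0 1.2 0" --pt "1.4 0 0 2 0" --pt "1.4 0 0 2.8 0" --pt "1.4 0 0 3.6 0" --pt "1.4 0 0 4.2 0" --pt "1.4 0 0 4.5 0" --pt "1.4 0 0 4.5 0"

```text
time: 22.0
tool_pos: [0.4555, -0.2732, 0.0881]
tcp_rot: [-2.955, -1.063, 0.001]
wrist_force: [-0.4, -0.6, -2.6]
width: 0.189
grip_force: 79.2
```

```bash
python3 -c "
from h import *
avg(3)"
```

```text
F [ 0.07  0.13 -2.72] T [-0.004 -0.02  -0.002] pos [ 456.07 -273.54   88.89] yaw 39.57 tz [ 0.0003 -0.0003] tip [ 456.09 -273.57   11.59] t 22.15
```

Emit:
step_arm --pt "1.4 0 0 0.1 0" --pt "1.4 0 0 0.2 0" --pt "1.4 0 0 0.3 0" --pt "1.4 0 0 0.37 0" --pt "1.4 0 0 0.37 0"

```text
time: 22.65
tool_pos: [0.4559, -0.2735, 0.0854]
tcp_rot: [2.956, 1.063, 0.0]
wrist_force: [-0.4, 1.1, 0.1]
width: 0.199
grip_force: 79.6
```

```bash
python3 -c "
from h import *
avg(3)"
```

```text
F [-0.83  0.83 -0.22] T [0.118 0.171 0.012] pos [ 455.97 -273.47   85.34] yaw 39.57 tz [ 0.0001 -0.    ] tip [ 455.97 -273.48    8.04] t 22.8
```

The flange is on the holder: z matches the original and the weight has come off. I'll open the gripper and rise.

Emit:
step_arm --pt "3 0 0 0 0" --pt "4 0 0 0 0" --pt "5 0 0 0 0" --pt "5 0 0 0 0" --pt "5 0 0 0 0" --pt "5 0 0 -1 0" --pt "5 0 0 -4 0" --pt "5 0 0 -8 0" --pt "5 0 0 -12 0" --pt "5 0 0 -16 0" --pt "5 0 0 -16 0" --pt "5 0 0 -16 0" --pt "5 0 0 -16 0"

```text
time: 24.1
tool_pos: [0.4553, -0.273, 0.2442]
tcp_rot: [-2.955, -1.063, 0.002]
wrist_force: [0.8, -0.9, -0.4]
width: 0.586
grip_force: 0.0
```

```bash
python3 tab.py; python3 - <<'E'
from h import *
im,d=wrist('w5'); H,S,V=[x.astype(int) for x in cv2.split(cv2.cvtColor(im,cv2.COLOR_RGB2HSV))]
m=((H>22)&(H<32)&(S>150)&(V>90)).astype(np.uint8)
n,l,st,c=cv2.connectedComponentsWithStats(m); i=1+st[1:,4].argmax()
v,u=np.nonzero(l==i); p=wray(np.c_[u,v],.109); print(cv2.minAreaRect(np.float32(p[:,:2]*1000)))
s,_=bot.read_camera('scene'); save('end',np.hstack([cv2.resize(s[90:225,170:300],(520,540)),]))
E
```

```text
F [-0.12 -0.22 -0.06] T [-0.024  0.024 -0.007] pos [ 454.95 -272.8   243.33] yaw 39.57 tz [-0.0009 -0.0031] tip [ 454.88 -273.04  166.03] t 24.25
tab pts 29 rmax 0.051 tab dir deg 8.4
((455.91259765625, -275.0743408203125), (89.07543182373047, 17.36254119873047), 39.293121337890625)
```

View pics/end.png

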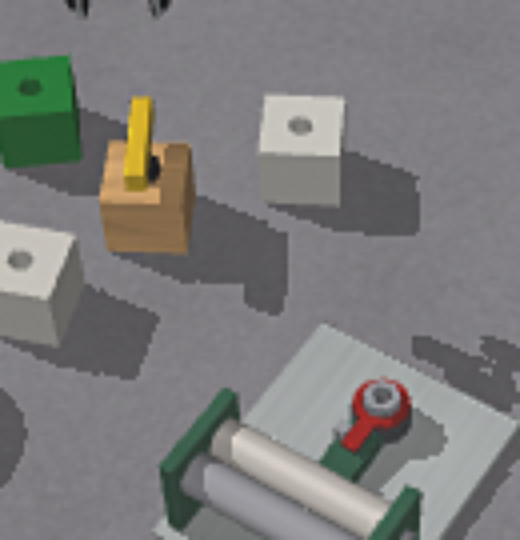

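The key stands in the wooden holder at (145,150), and the red tab lies over the green tongue at (360,430). Handing in.

```bash
python3 -c "
from h import *
print(bot.finish_job())"
```

```text
the job is handed in; nothing more can be done
None
```

The key was seated in the lock and turned clockwise until the red tab met its stop at about 0.65 N m. It was then pulled out and stood back in the wooden holder, and I handed the job in at about 24 s; no verdict came back.

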